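# Shift the feed lever through its gate

### The arm

A 7-joint arm with a two-finger parallel gripper is mounted at the origin on a cart in front of the work surface, level with it; the furniture and walls round the work are solid. World frame = base frame: x ahead of the robot, y to its left, z up, the work surface at z = 0. Lengths are in m, angles in rad, forces in N, time in s.
With the tool pointing down it reaches from about 0.35 to 0.9 m from the base axis. Payload 8.1 kg.
Tool frame: the origin (TCP) lies at the very end of the fingers, on their centre line; the grasp point (between the pads) lies bot.grip_depth behind it (bot.grip_depth is the distance from the TCP to the grasp point, in m); z points along the fingers, y is the line along which they close (so a half turn about z gives the same grasp; the last joint's range is limited). The gripper opens to 85 mm and grips with 20 to 120 N. Pads are 22 mm wide; open, the fingers measure 114 mm over their backs; the gripper's body (76 mm by 85 mm) begins 54 mm behind the grasp point. The pads swing forward as they close: fully open they stand 13 mm farther back than shut.
Start: joints at [1.194, 0.434, 0.025, 1.573, -0.012, 1.134, -0.075], TCP at [0.169, -0.602, 0.231] pointing down, gripper open.
Joint ranges: [-2.62, 2.62], [-0.44, 2.09], [-1.27, 1.32], [0.08, 2.57], [-1.32, 4.46], [0.12, 2], [-2.74, 2.74]. Speed limits (rad/s): [2.22, 2.22, 3.01, 3.01, 3.14, 3.14, 3.14].

### API

Orientations are given as a 3x3 rotation matrix whose columns are the frame's x, y, z axes.
In Python, from cell import bot, read_camera, camera_params gives the robot as it stands.
- The arm moves only by the shell command python3 -m creep 'ROWS' [FORCE]. ROWS is JSON, a list of rows, each a list of 3 entries, a list of its own where there are three numbers: the gripper command: -1 is shut, 1 is fully open, values between are in proportion, then the shift along the tool's x, y, z in mm, then the turn about the tool's z in rad. In form: [[gripper, [x, y, z], spin], ...]. A call has 1 to 20 rows; each row shifts and turns the commanded pose from where the row before left it, along the tool's axes as they then stand; what a row does not reach is not made up. A row lasts 1/10 s, in which the tool goes at most 50 mm and 8.59 degrees, less where a joint would pass 70% of its speed; a pose out of reach is approached as far as the arm can. A call is refused whole if a number of a shift passes 50 or a number of a turn 0.15, either way. A call with a gripper value outside its range is refused whole. The fingers move at their own pace and stop on an object; FORCE is the grip in N (left out, the last holds). Time passes only in rows, so rows that do not move let the fingers close. It gives the time, the measured TCP pose, the force, the opening and the grip force at its end, in the units of the state.
- bot.read_state(): the state, without advancing time (a new reading comes with each control period).
- read_camera(name): name is "scene" or "side" or "wrist"; returns (picture, depth): 400x640x3 uint8, red, green, blue; 400x640 float32, m along the optical axis (not along the pixel's ray), 0 where there is no reading.
- camera_params(name): a dict with "fx", "fy", "cx", "cy" (pixels), "extrinsics" (4x4, takes a point from camera to world coordinates). Camera axes: x right, y up, looking along -z (the intrinsics and any distortion apply to the point x, -y, -z); pixel columns grow to the right and rows downward; lengths in m; the calibration is good to about 2 mm. A picture is of the moment at which its call begins: read the wrist's pose just before it. camera_params takes no time and is no camera call; for the wrist camera it gives the pose at the moment of the call.
- bot.job_done(): hands the job in; it is judged then, once.
The state is a dict: "time": time; "joints": joint angles; "joint_velocities": joint speeds; "joint_efforts": joint torques, N m; "tcp_pos": TCP position; "eef_rot": TCP orientation; "force": force on the tool from outside, world axes, zero at the start; "ft_torque": the same for the moment, N m; "opening": opening from 0.0 (shut) to 1.0 (fully open); "finger_force": force on a finger pad.
Only numpy, scipy, OpenCV 4.12 (cv2) and the standard library are available. Lean on these libraries where they do the work, as an engineer would, in place of code of your own. Each camera call takes 0.05 s, during which the arm holds its last target. There are 200 camera calls.

### The job

Push the feed selector's lever out of its park slot, along the cross channel and fully home into the slot marked by the two orange strips, then leave it there. Push the knob gently with the fingertips or the outside of the fingers, without gripping it, and do not put the lever into a slot of any other colour. Leave the vials and the tape alone.

Things in the scene. Friction and masses are not known exactly. Their poses are not given: they have to be found in the camera images.
- selector: The feed selector, fixed to the table: a grey gate box 156 x 156 mm, with a dark steel top plate 75 mm above the table; a lever with a black knob stands up through slots in the plate. Origin: centre of its underside on the table; z up, x and y are the axes of the slot pattern (it stands turned up to 0.3 rad from the world axes).
- gate (a point): Centre of the slot pattern, on the plate; axes as the selector's. Slots are 12 mm wide. A cross channel runs along y through here to y = +26 and -26 mm. At each end of it one slot goes to +x and one to -x: four marked slots, an H, ending (lever fully home) at x, y = +-26, +-26 mm. The plate stops the lever everywhere else.
- park (a point): End of the unmarked park slot, on the plate: it runs from the middle of the cross channel (y = 0) to x = +26 mm. The lever starts in this slot, leaning to the selector's +x.
- pivot (a point): Pivot of the lever, on the selector's vertical axis, 10 mm above the table. The lever tilts any way about it, within the slots, and stays where it is left; about 3 N sideways at the knob moves it.
- knob (a point): Centre of the lever's knob, a black cylinder 28 mm across and 28 mm long on a 9 mm stem, 125 mm from the pivot (135 mm above the table when upright, 117 home in a marked slot). In the selector's frame it lies near x, y = +-45, +-45 mm with the lever home in a marked slot (same side as the slot), at x = 0 within 3 mm in the cross channel, y = +-48 mm at its ends.
- stem_mark (a point): Point on the lever's stem 72 mm from the pivot; with the lever home in a marked slot it is level with the plate, at the slot's end.
- mark_orange: The orange slot mark: two flat orange strips on the plate, each 22 x 7 mm and 1 mm high, lying one on either side of the end of one of the four slots. Origin: between them, at the slot's end, 75 mm above the table; same axes as the selector. Which of the four slots it marks differs from run to run.
- mark_blue: The blue slot mark: two flat blue strips on the plate, each 22 x 7 mm and 1 mm high, lying one on either side of the end of one of the four slots. Origin: between them, at the slot's end, 75 mm above the table; same axes as the selector. Which of the four slots it marks differs from run to run.
- mark_green: The green slot mark: two flat green strips on the plate, each 22 x 7 mm and 1 mm high, lying one on either side of the end of one of the four slots. Origin: between them, at the slot's end, 75 mm above the table; same axes as the selector. Which of the four slots it marks differs from run to run.
- mark_white: The white slot mark: two flat white strips on the plate, each 22 x 7 mm and 1 mm high, lying one on either side of the end of one of the four slots. Origin: between them, at the slot's end, 75 mm above the table; same axes as the selector. Which of the four slots it marks differs from run to run.
- blue_vial: Loose clear sample vial with a blue cap, 23 mm in diameter, 51 mm high, standing left of the selector; origin at its foot. To be left alone.
- orange_vial: Loose brown sample vial with an orange cap, 23 mm in diameter, 51 mm high; origin at its foot. To be left alone.
- tape: Loose roll of amber tape lying flat, 66 mm in diameter, 19 mm high; origin at its underside. To be left alone.
- shift (a joint): Lever's tilt along the selector's x (rad): 0 in the cross channel, positive toward +x, about +0.25 to +0.40 in the park slot at the start, about +-0.37 home in a marked slot.
- cross (a joint): Lever's tilt along the selector's y (rad): 0 in the middle, positive toward +y, about +-0.40 at the ends of the cross channel (the knob centre is then 126 mm above the table).

How it is judged:
On the way, in this order (a step that is already met when the one before it is completed fails the run):
1. the lever is pushed out of the park slot into the cross channel (value of joint shift between -0.1 and 0.1 rad), for 0.1 s.
2. the lever is home in the slot with the orange strips (horizontal distance between stem_mark and mark_orange below 0.006 m), for 0.2 s.
At the end, for the whole second after the job is handed in: The lever rests in the orange slot, the mark on its stem within 6 mm (seen from above) of the slot's end; the vials and tape stand within 15 mm of where they were (horizontal distance between stem_mark and mark_orange below 0.006 m and velocity of joint shift between -0.05 and 0.05 rad/s and not (distance of blue_vial from where it was at the start of the episode above 0.015 m) and not (distance of orange_vial from where it was at the start of the episode above 0.015 m) and not (distance of tape from where it was at the start of the episode above 0.015 m) and angle between each of blue_vial, orange_vial, tape's own z axis and vertical below 0.15 rad); the robot touches nothing.
It fails at once if the lever goes into a slot of another colour (stem within 12 mm of its end) (horizontal distance between stem_mark and mark_blue below 0.012 m or horizontal distance between stem_mark and mark_green below 0.012 m or horizontal distance between stem_mark and mark_white below 0.012 m).
It fails at once if the lever is gripped or pushed hard (more than 35 N from the fingers) (contact force between the fingers and shift above 35 N).
It fails at once if a vial or the tape is moved more than 15 mm (distance of any of blue_vial, orange_vial, tape from where it was at the start of the episode above 0.015 m).
It also fails if it takes over 54 s, if anything falls off the work surface, if the arm or the gripper's body presses on something with over 40 N, if the wrist force passes 120 N, or if a joint passes its speed limit or range.

## Working session

There is one attempt and no reset: what is moved stays moved. The work goes in short steps, Python scripts to look and compute and a shell command to move; the robot and the scene stay as the last step left them, time stands still between calls to the robot, and variables do not carry over. Pictures are saved under pics/ and viewed, at most 10 in all, crops included, and the job is handed in when it is done.

```bash
mkdir -p pics
cat > h.py <<'E'
import numpy as np, cv2
from cell import bot, read_camera, camera_params
def grab(n):
    p=camera_params(n); a,d=read_camera(n); return a,d,p
def world(u,v,d,p):
    P=np.array([(u-p['cx'])*d/p['fx'],-(v-p['cy'])*d/p['fy'],-d,np.ones_like(d)])
    return (p['extrinsics']@P.reshape(4,-1))[:3].T
E
python3 - <<'E'
from h import *
for n in ['scene','side']:
    a,d,p=grab(n); cv2.imwrite(f'pics/{n}0.png',a[:,:,::-1]); np.savez(f'{n}0.npz',a=a,d=d,K=[p[k] for k in('fx','fy','cx','cy')],E=p['extrinsics']); print(n,p)
s=bot.read_state(); print(s['tcp_pos'],s['eef_rot'],s['time'],bot.grip_depth)
E
```

```text
scene {'fx': 421.5841322244794, 'fy': 421.5841322244794, 'cx': 315.6929669213907, 'cy': 196.55586669772904, 'extrinsics': array([[-0.58229472,  0.51084833, -0.63242931, -0.05504903],
       [-0.81297702, -0.36483657,  0.45383107,  0.38750782],
       [ 0.0011055 ,  0.77841393,  0.62775037,  0.67151134],
       [ 0.        ,  0.        ,  0.        ,  1.        ]])}
side {'fx': 488.89123037804, 'fy': 488.89123037804, 'cx': 317.76502726564274, 'cy': 201.24464633478073, 'extrinsics': array([[ 0.95557438,  0.1349397 , -0.26204747,  0.24861181],
       [-0.29373994,  0.50951359, -0.80877237, -0.79362139],
       [ 0.02438125,  0.84981597,  0.52651532,  0.59643145],
       [ 0.        ,  0.        ,  0.        ,  1.        ]])}
[ 0.16883016 -0.60132055  0.23062328] [[ 9.62754064e-01  2.70378169e-01 -5.08953088e-04]
 [ 2.70378607e-01 -9.62753245e-01  1.26391601e-03]
 [-1.48260943e-04 -1.35445030e-03 -9.99999072e-01]] 0.1 0.0187
```

View pics/scene0.png

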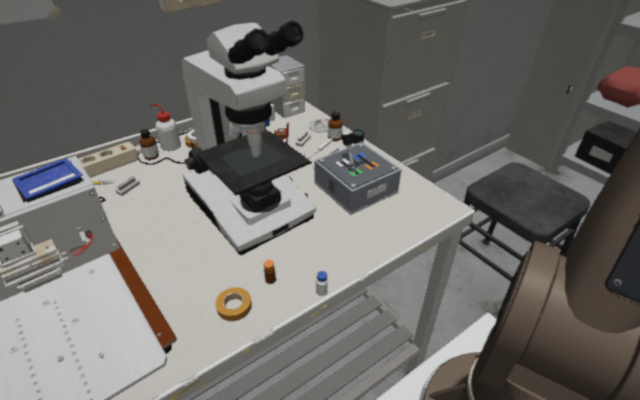

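View pics/side0.png

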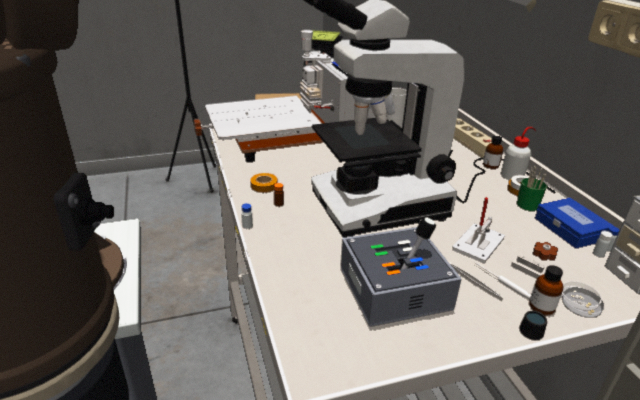

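The selector is in view in both pictures (side ≈ (400,270), scene ≈ (357,175)). The lever leans away from the robot, and the orange strips are near side pixel (390,268). Next I fit the plate's pose from the coloured strips.

Run:
```python
from h import *
for n,(u0,u1,v0,v1) in {'side':(340,460,210,325),'scene':(310,405,125,210)}.items():
    z=np.load(n+'0.npz'); a=z['a'];d=z['d'];p=dict(zip(('fx','fy','cx','cy'),z['K']));p['extrinsics']=z['E']
    v,u=np.mgrid[v0:v1,u0:u1]; W=world(u,v,d[v,u],p).reshape(v.shape+(3,))
    c=a[v,u]; h=cv2.cvtColor(c,cv2.COLOR_RGB2HSV).astype(int); H,S,V=h[...,0],h[...,1],h[...,2]
    pl=(abs(W[...,2]-.075)<.008)
    print(n,'plate n',pl.sum(),'z',np.median(W[pl][:,2]))
    r=cv2.minAreaRect((W[pl][:,:2]*1000).astype(np.float32)); print('rect',r)
    for k,m in dict(orange=(H<20)&(S>150)&(V>120),green=(H>45)&(H<80)&(S>120)&(V>80),blue=(H>100)&(H<125)&(S>130)&(V>100),white=(V>170)&(S<40)).items():
        m=m&pl; q=W[m]
        if len(q): print(k,len(q),q.mean(0).round(4),q.min(0).round(3),q.max(0).round(3))
    kn=(W[...,2]>.095)&(W[...,2]<.16)&(V<70); q=W[kn]; print('knob',len(q),q.mean(0).round(4),q.min(0).round(3),q.max(0).round(3))
    cv2.imwrite(f'pics/{n}c.png',cv2.resize(np.ascontiguousarray(c[:,:,::-1]),None,fx=5,fy=5,interpolation=cv2.INTER_CUBIC))
```

```text
side plate n 5085 z 0.07459973713642565
rect ((588.04296875, -202.32672119140625), (159.2891845703125, 158.0856170654297), 88.92961120605469)
orange 84 [ 0.563  -0.2268  0.0758] [ 0.551 -0.242  0.074] [ 0.575 -0.211  0.078]
green 78 [ 0.5636 -0.1745  0.0757] [ 0.552 -0.19   0.073] [ 0.576 -0.157  0.078]
blue 93 [ 0.6154 -0.2272  0.0758] [ 0.603 -0.243  0.072] [ 0.628 -0.21   0.078]
white 156 [ 0.6015 -0.1836  0.0754] [ 0.512 -0.274  0.072] [ 0.667 -0.122  0.08 ]
knob 249 [ 0.6261 -0.2097  0.1315] [ 0.616 -0.218  0.114] [ 0.645 -0.191  0.144]
scene plate n 2332 z 0.07597558362952067
rect ((590.039306640625, -200.64053344726562), (159.61048889160156, 159.41407775878906), 88.88249969482422)
orange 20 [ 0.563  -0.2262  0.0773] [ 0.556 -0.239  0.076] [ 0.571 -0.212  0.079]
green 20 [ 0.5648 -0.1752  0.0774] [ 0.557 -0.188  0.075] [ 0.573 -0.16   0.079]
blue 31 [ 0.615  -0.2281  0.0772] [ 0.602 -0.241  0.071] [ 0.625 -0.212  0.08 ]
white 25 [ 0.6191 -0.175   0.0774] [ 0.607 -0.191  0.076] [ 0.668 -0.154  0.079]
knob 105 [ 0.6261 -0.1954  0.1326] [ 0.617 -0.21   0.114] [ 0.643 -0.186  0.145]
```

View pics/sidec.png

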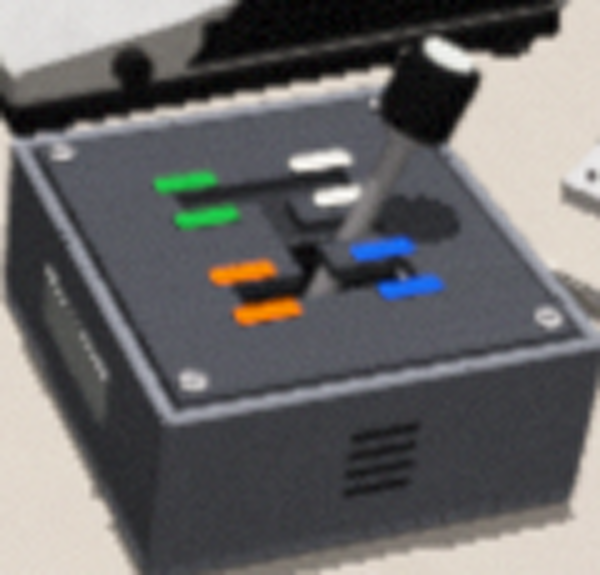

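Orange marks the (-x, -y) slot, and selector x is about world x. The centre is about (0.589, -0.201) with yaw about -0.015. Next: clearance around the selector. Meanwhile I start moving high up, closing the fingers and aligning the tool.

```bash
python3 - <<'E'
from h import *
for n in ('side','scene'):
    z=np.load(n+'0.npz'); d=z['d'];p=dict(zip(('fx','fy','cx','cy'),z['K']));p['extrinsics']=z['E']
    v,u=np.mgrid[0:400,0:640]; W=world(u,v,d,p); W=W[(d.ravel()>0)]
    print(n)
    for x in np.arange(.40,.84,.04):
        print(round(x,2),[int(1000*max(W[(abs(W[:,0]-x)<.02)&(abs(W[:,1]-y)<.02)][:,2],default=-.001)) for y in np.arange(-.40,.13,.04)])
E
python3 -m creep '[[-1,[0,0,-2],0.135],[-1,[0,0,0],0.135],[-1,[40,0,0],0],[-1,[40,0,0],0],[-1,[40,0,0],0],[-1,[40,0,0],0],[-1,[40,0,0],0],[-1,[40,0,0],0],[-1,[40,0,0],0],[-1,[40,0,0],0],[-1,[40,0,0],0],[-1,[40,0,0],0],[-1,[0,0,0],0],[-1,[0,0,0],0]]' 20
```

```text
side
0.4 [2, 3, 3, 2, 2, 2, 2, 2, 3, 2, 1, 1, 35, 3]
0.44 [2, 2, 3, 2, 2, 2, 2, 2, 2, 2, 3, 2, 2, 52]
0.48 [2, 2, 2, 3, 3, 4, 3, 1, 2, 2, 451, 452, 445, 51]
0.52 [2, 3, 3, 80, 77, 77, 78, 77, 2, 182, 457, 454, 446, 182]
0.56 [2, 2, 2, 77, 77, 77, 77, 76, -1, 182, 452, 453, 421, 400]
0.6 [1, 3, 3, 76, 77, 135, 78, 77, -1, 182, 434, 438, 438, 431]
0.64 [2, 2, 2, 78, 77, 144, 77, 77, -1, 183, 439, 444, 444, 438]
0.68 [2, 2, 3, 75, 76, 76, 75, 74, -1, 183, 423, 427, 366, 362]
0.72 [2, 2, 2, 2, 11, 10, 10, 2, 2, 179, 360, 364, 364, 360]
0.76 [2, 34, 31, 10, 10, 8, 12, 13, 2, 130, 358, 361, 361, 358]
0.8 [2, 30, 85, 62, 12, 9, 43, 122, 11, 129, 353, 355, -1, -1]
scene
0.4 [1, 3, 4, 5, 4, 5, 4, 4, 4, 4, 4, 3, 51, 4]
0.44 [1, 4, 4, 4, 3, 4, 5, 4, 4, 4, 4, 4, 3, 53]
0.48 [0, 4, 4, 4, 4, 5, 5, 4, 4, 5, 455, 453, 456, 456]
0.52 [0, 4, 5, 79, 80, 78, 78, 80, 4, 4, 473, 476, 476, 472]
0.56 [1, 4, 3, 78, 79, 79, 79, 79, 4, 183, 420, 453, 451, 449]
0.6 [0, 3, -565, 78, 79, 132, 79, 78, 4, 182, 368, 439, 440, 438]
0.64 [0, 3, -565, 79, 79, 145, 78, 79, 3, 182, 366, 445, 445, 442]
0.68 [0, 4, -791, 77, 78, 77, 78, 77, 4, 174, 184, 185, 366, 424]
0.72 [0, 4, -791, -791, -793, -795, 4, 4, 4, 173, 183, 184, 364, 362]
0.76 [0, 35, 33, 10, 12, 9, 8, 3, 4, -792, 173, 176, 362, 360]
0.8 [-1, 32, 88, 89, 14, 9, 13, 124, -1, -1, -1, -1, 359, 351]
time: 1.5
tcp_pos: [0.57, -0.5993, 0.2314]
eef_rot: [[1.0, 0.006, -0.002], [0.006, -1.0, 0.002], [-0.002, -0.002, -1.0]]
force: [-1.1, -0.3, 0.1]
opening: 0.003
finger_force: 0.0
```

```bash
python3 -m creep '[[-1,[40,0,0],0],[-1,[40,0,0],0],[-1,[40,0,0],0],[-1,[0,-40,0],0],[-1,[0,-40,0],0],[-1,[0,-40,0],0],[-1,[0,-40,0],0],[-1,[0,-40,0],0],[-1,[0,-40,0],0],[-1,[0,-40,0],0],[-1,[0,-40,0],0],[-1,[0,-40,0],0],[-1,[0,-37,0],0],[-1,[0,0,0],0],[-1,[0,0,0],0]]'
```

```text
time: 3.0
tcp_pos: [0.6827, -0.2035, 0.2342]
eef_rot: [[1.0, 0.004, 0.0], [0.004, -1.0, -0.001], [0.0, 0.001, -1.0]]
force: [0.5, -0.6, -0.6]
opening: 0.001
finger_force: 0.0
```

```bash
python3 -m creep '[[-1,[7,0,20],0],[-1,[0,0,30],0],[-1,[0,0,30],0],[-1,[0,0,30],0],[-1,[0,0,21],0],[-1,[0,0,0],0],[-1,[0,0,0],0]]'
python3 - <<'E'
from h import *
a,d,p=grab('side'); cv2.imwrite('pics/s1.png',cv2.resize(np.ascontiguousarray(a[120:340,300:520,::-1]),None,fx=2.7,fy=2.7,interpolation=cv2.INTER_CUBIC))
E
```

```text
time: 3.7
tcp_pos: [0.69, -0.2056, 0.103]
eef_rot: [[1.0, 0.001, -0.0], [0.001, -1.0, -0.001], [-0.0, 0.001, -1.0]]
force: [0.6, -0.3, 0.6]
opening: 0.0
finger_force: 0.0
```

View pics/s1.png

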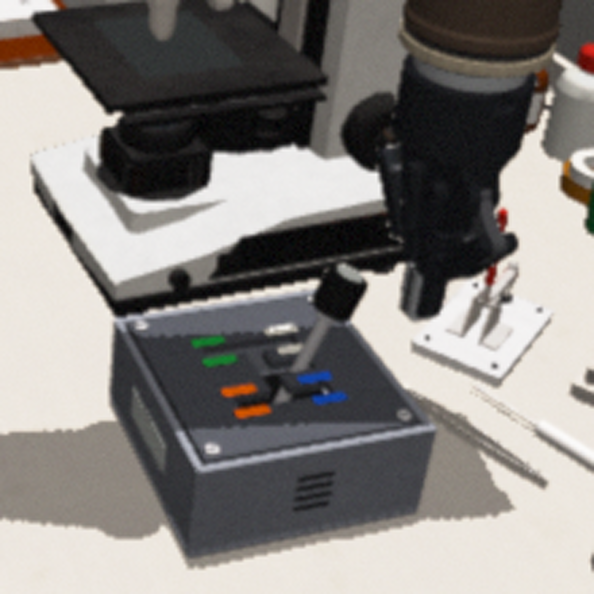

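Shut fingers (425,300) stand clear on the +x side of the knob (340,295). Now I push toward -x.

```bash
python3 -m creep '[[-1,[-10,-2,0],0],[-1,[-10,0,0],0],[-1,[-6,0,0],0],[-1,[-6,0,0],0],[-1,[-6,0,0],0],[-1,[-6,0,0],0],[-1,[-6,0,0],0],[-1,[-5,0,0],0],[-1,[-5,0,0],0],[-1,[-4,0,0],0],[-1,[-4,0,0],0],[-1,[-3,0,0],0],[-1,[-2,0,0],0],[-1,[0,0,0],0]]'
```

```text
time: 5.15
tcp_pos: [0.617, -0.2012, 0.1026]
eef_rot: [[1.0, 0.004, -0.0], [0.004, -1.0, 0.0], [-0.0, -0.0, -1.0]]
force: [1.8, 1.0, -1.5]
opening: -0.001
finger_force: 0.0
```

```bash
cat > knob.py <<'E'
from h import *
import sys
a,d,p=grab('side'); v,u=np.mgrid[150:330,330:480]; W=world(u,v,d[v,u],p); V=a[v,u].max(-1).ravel()
m=(W[:,2]>.095)&(W[:,2]<.155)&(V<80)&(abs(W[:,0]-.59)<.09)&(abs(W[:,1]+.2)<.09); print(W[m].mean(0).round(4),W[m].min(0).round(4),W[m].max(0).round(4))
cv2.imwrite(f'pics/{sys.argv[1]}.png',cv2.resize(np.ascontiguousarray(a[150:330,320:500,::-1]),None,fx=3.2,fy=3.2,interpolation=cv2.INTER_CUBIC))
E
python3 knob.py s2; python3 -m creep '[[-1,[-2,0,0],0],[-1,[-1,0,0],0],[-1,[0,0,0],0]]'
```

```text
[ 0.5993 -0.2103  0.1353] [ 0.5763 -0.2378  0.0969] [ 0.6262 -0.1716  0.155 ]
time: 5.5
tcp_pos: [0.6139, -0.2016, 0.1021]
eef_rot: [[1.0, 0.003, -0.001], [0.003, -1.0, 0.0], [-0.001, -0.0, -1.0]]
force: [2.0, 1.1, -0.7]
opening: -0.004
finger_force: 0.0
```

View pics/s2.png

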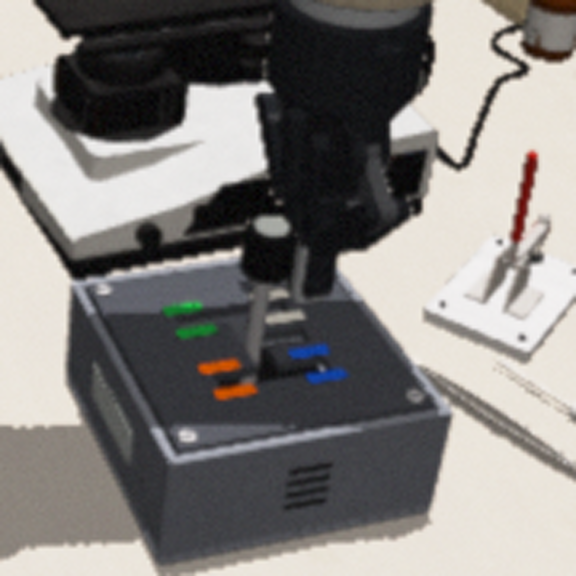

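The lever stands upright at crop (265,300), with the fingers on its +x side. I nudge until wall contact, then go round to the +y side.

```bash
python3 -m creep '[[-1,[-1,0,0],0],[-1,[-1,0,0],0],[-1,[0,0,0],0]]'; python3 -m creep '[[-1,[15,0,0],0],[-1,[15,0,0],0],[-1,[0,-20,0],0],[-1,[0,-20,0],0],[-1,[0,-12,0],0],[-1,[-20,0,0],0],[-1,[-20,0,0],0],[-1,[-10,0,0],0],[-1,[0,0,0],0],[-1,[0,0,0],0]]'
```

```text
time: 5.8
tcp_pos: [0.6126, -0.2016, 0.1026]
eef_rot: [[1.0, 0.003, 0.0], [0.003, -1.0, 0.0], [0.0, -0.0, -1.0]]
force: [0.9, 0.8, -0.3]
opening: 0.002
finger_force: 0.0
time: 6.8
tcp_pos: [0.5929, -0.1498, 0.1029]
eef_rot: [[1.0, 0.003, 0.001], [0.003, -1.0, -0.0], [0.001, 0.0, -1.0]]
force: [0.6, 0.0, 0.2]
opening: 0.004
finger_force: 0.0
```

```bash
python3 -m creep '[[-1,[-3,6,0],0],[-1,[0,6,0],0],[-1,[0,6,0],0],[-1,[0,6,0],0],[-1,[0,6,0],0],[-1,[0,6,0],0],[-1,[0,5,0],0],[-1,[0,5,0],0],[-1,[0,4,0],0],[-1,[0,4,0],0],[-1,[0,2,0],0],[-1,[0,2,0],0],[-1,[0,0,0],0]]';python3 knob.py s3
```

```text
time: 8.1
tcp_pos: [0.5895, -0.2079, 0.1025]
eef_rot: [[1.0, 0.003, 0.0], [0.003, -1.0, -0.0], [0.0, 0.0, -1.0]]
force: [-0.9, 1.7, 0.7]
opening: -0.002
finger_force: 0.7
[ 0.5801 -0.232   0.1344] [ 0.5706 -0.258   0.0953] [ 0.6001 -0.1764  0.155 ]
```

View pics/s3.png

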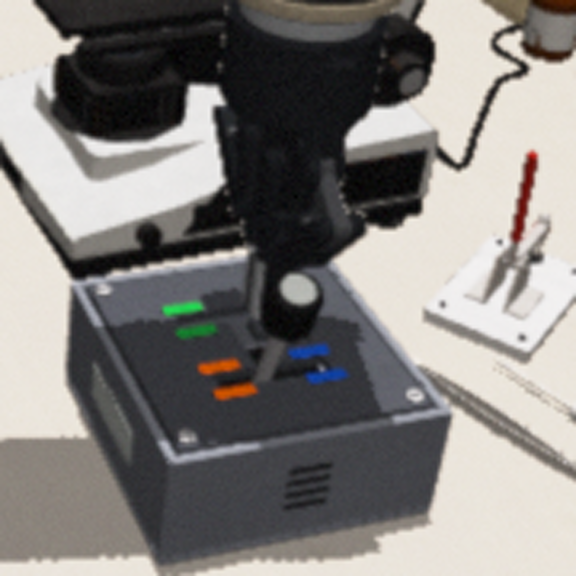

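The lever has moved along -y, with the knob at crop (293,305). I press on gently to the channel's end.

```bash
python3 -m creep '[[-1,[0,2,0],0],[-1,[0,2,0],0],[-1,[0,0,0],0]]'; python3 -m creep '[[-1,[0,2,0],0],[-1,[0,1,0],0],[-1,[0,0,0],0]]'
```

```text
time: 8.45
tcp_pos: [0.5894, -0.212, 0.1025]
eef_rot: [[1.0, 0.003, -0.0], [0.003, -1.0, -0.0], [-0.0, 0.0, -1.0]]
force: [0.1, 1.3, -0.3]
opening: 0.001
finger_force: 1.0
time: 8.75
tcp_pos: [0.5893, -0.2146, 0.1023]
eef_rot: [[1.0, 0.003, -0.0], [0.003, -1.0, 0.0], [-0.0, -0.0, -1.0]]
force: [0.2, 2.3, -2.1]
opening: -0.001
finger_force: 1.3
```

```bash
python3 -m creep '[[-1,[0,1,0],0],[-1,[0,1,0],0],[-1,[0,0,0],0]]'|grep -E 'tcp|^force'; python3 -m creep '[[-1,[0,1,0],0],[-1,[0,0,0],0]]'|grep -E 'tcp|^force'
```

```text
tcp_pos: [0.5894, -0.2168, 0.1025]
force: [-0.0, 3.1, -2.7]
tcp_pos: [0.5894, -0.2177, 0.1025]
force: [-0.5, 3.8, -2.1]
```

```bash
python3 -m creep '[[-1,[0,1,0],0],[-1,[0,1,0],0],[-1,[0,0,0],0]]'|grep -E 'tcp|^force'; python3 -m creep '[[-1,[0,1,0],0],[-1,[0,0,0],0]]'|grep -E 'tcp|^force'
```

```text
tcp_pos: [0.5894, -0.2186, 0.1023]
force: [0.6, 5.9, -2.7]
tcp_pos: [0.5894, -0.219, 0.1022]
force: [-0.1, 7.8, -2.9]
```

End of channel reached (force rising, TCP stalled). Now round to the +x side.

```bash
python3 -m creep '[[-1,[0,-12,0],0],[-1,[0,-11,0],0],[-1,[18,0,0],0],[-1,[18,0,0],0],[-1,[15,0,0],0],[-1,[0,16,0],0],[-1,[0,16,0],0],[-1,[0,16,0],0],[-1,[0,0,0],0],[-1,[0,0,0],0]]'|grep -E 'tcp|^force'; python3 -m creep '[[-1,[-10,0,0],0],[-1,[-8,0,0],0],[-1,[-6,0,0],0],[-1,[-5,0,0],0],[-1,[-5,0,0],0],[-1,[-5,0,0],0],[-1,[-5,0,0],0],[-1,[0,0,0],0]]'|grep -E 'tcp|^force'; python3 knob.py s4
```

```text
tcp_pos: [0.64, -0.2464, 0.1026]
force: [0.2, 1.3, 0.2]
tcp_pos: [0.596, -0.2457, 0.1027]
force: [2.0, 0.0, 1.4]
[ 0.5797 -0.2566  0.1319] [ 0.5538 -0.2816  0.0951] [ 0.6051 -0.2142  0.155 ]
```

View pics/s4.png

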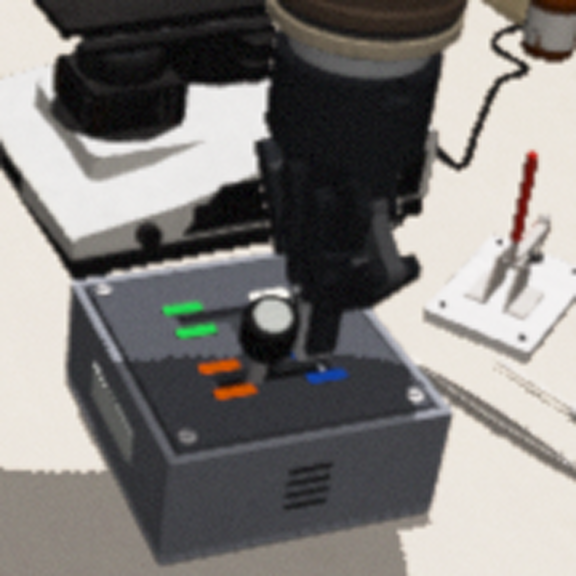

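The lever is entering the orange slot, with the knob at crop (268,330) and low force. I keep pushing.

```bash
python3 -m creep '[[-1,[-4,0,0],0],[-1,[-4,0,0],0],[-1,[-4,0,0],0],[-1,[-3,0,0],0],[-1,[-2,0,0],0],[-1,[0,0,0],0]]'|grep -E 'tcp|^force'; python3 -m creep '[[-1,[-2,0,0],0],[-1,[-1,0,0],0],[-1,[0,0,0],0]]'|grep -E 'tcp|^force'
```

```text
tcp_pos: [0.5789, -0.2459, 0.1024]
force: [3.0, 1.6, -2.0]
tcp_pos: [0.5764, -0.2459, 0.1025]
force: [3.5, 0.0, -2.2]
```

```bash
python3 -m creep '[[-1,[-1,0,0],0],[-1,[-1,0,0],0],[-1,[0,0,0],0]]'|grep -E 'tcp|^force'; python3 -m creep '[[-1,[-1,0,0],0],[-1,[-1,0,0],0],[-1,[0,0,0],0]]'|grep -E 'tcp|^force'
```

```text
tcp_pos: [0.5745, -0.2459, 0.1025]
force: [3.2, -0.1, -2.1]
tcp_pos: [0.5724, -0.2458, 0.1025]
force: [2.8, 0.2, -1.9]
```

```bash
python3 -m creep '[[-1,[-1,0,0],0],[-1,[-1,0,0],0],[-1,[0,0,0],0]]'|grep -E 'tcp|^force'; python3 -m creep '[[-1,[-1,0,0],0],[-1,[-1,0,0],0],[-1,[0,0,0],0]]'|grep -E 'tcp|^force'
```

```text
tcp_pos: [0.5711, -0.2457, 0.1026]
force: [5.5, -0.5, -3.5]
tcp_pos: [0.5703, -0.2456, 0.1028]
force: [9.2, -0.1, -7.8]
```

The end stop is reached (force 9 N, TCP stalled). I back off, rise and check.

```bash
python3 -m creep '[[-1,[8,0,0],0],[-1,[15,0,0],0],[-1,[20,0,0],0],[-1,[20,0,0],0],[-1,[0,0,-40],0],[-1,[0,0,-40],0],[-1,[30,0,-40],0],[-1,[0,0,0],0],[-1,[0,0,0],0],[-1,[0,0,0],0]]'|grep -E 'tcp|^force'; python3 knob.py s5
```

```text
tcp_pos: [0.6602, -0.2455, 0.221]
force: [-0.1, 0.6, -1.0]
[ 0.5389 -0.2552  0.1197] [ 0.5248 -0.2648  0.099 ] [ 0.556  -0.2387  0.135 ]
```

View pics/s5.png

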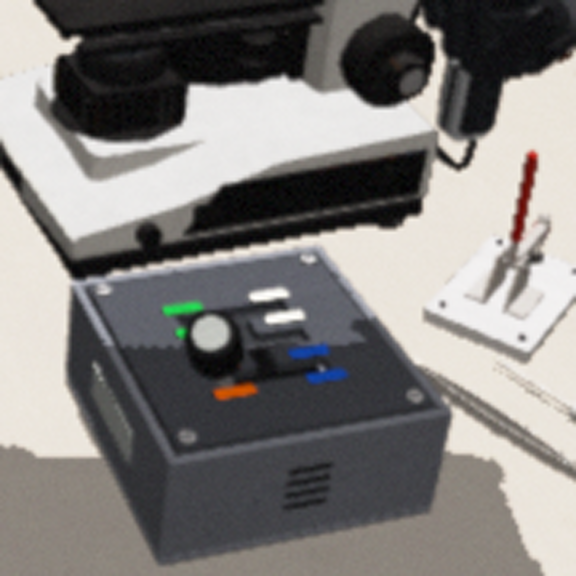

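The knob (crop (213,345)) spans x 0.525–0.556, which puts its centre near (0.543, -0.247). The lever is home in the orange slot and the arm is clear.

```bash
python3 -c "
from cell import bot
print(bot.job_done())"
```

```text
the job is handed in; nothing more can be done
None
```

The lever is home in the orange slot, pushed there with low force (about 9 N at most measured on the tool), the arm is clear of it, and the job is handed in; the vials and tape were not approached, and no verdict came back.

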